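# Set the straightedge to two marker pins and weight it

## Robot

A 6-joint arm with a two-finger parallel gripper is mounted at the origin on the work surface. World frame = base frame: x ahead of the robot, y to its left, z up, the work surface at z = 0. Lengths are in m, angles in rad, forces in N, time in s.
With the tool pointing down it reaches from about 0.25 to 0.775 m from the base axis. Payload 4 kg.
Tool frame: the origin (TCP) lies at the very end of the fingers, on their centre line; the grasp point (between the pads) lies 19 mm behind it; z points along the fingers, y is the line along which they close (so a half turn about z gives the same grasp; the last joint's range is limited). The gripper opens to 94 mm and grips with 3 to 60 N. Pads are 16 mm wide; open, the fingers measure 119 mm over their backs; the gripper's body (75 mm by 177 mm) begins 78 mm behind the grasp point.
Start: joints at [-1.394, 0.087, 1.371, -0, 1.684, -0.103], TCP at [0.152, -0.529, 0.206] pointing down, gripper open.
Joint ranges: [-3.1, 3.1], [-0.76, 2.03], [0.27, 2.55], [-1.08, 4.22], [0.17, 2.65], [-2.57, 2.57]. Speed limits (rad/s): [2.79, 2.79, 3.14, 3.14, 3.14, 3.14].

## Interface

Orientations are given as [roll, pitch, yaw] about the fixed x, y, z axes, in that order (R = Rz(yaw) Ry(pitch) Rx(roll)).
In Python, from bench import robot gives the robot as it stands. The module is installed in compiled form; this text tells all that it offers.
- The arm moves only by the tool move_arm, never from a script. Its argument "deltas" is one flat list of numbers, 7 for each row, row after row: the turn, a rotation vector about the tool's x, y, z in rad, then the shift along the tool's x, y, z in cm, then the closure, from -1 (fully open) to 1 (shut). A call has 1 to 8 rows; each row is the pose to reach, as a shift and turn from the pose commanded when the call began, along the tool's axes at that moment; what a row does not reach only later rows make up. A row lasts 1/10 s, in which the tool goes at most 50 mm and 8.59 degrees, less where a joint would pass 70% of its speed; a pose out of reach is approached as far as the arm can. A call with a gripper value outside its range is refused whole. The fingers move at their own pace and stop on an object; the grip force is fixed at half the most. Time passes only in rows, so rows that repeat a pose let the fingers close. It gives the time, the measured TCP pose, the force, the opening and the grip force at its end, in the units of the state.
- robot.get_obs(): the state, without advancing time (a new reading comes with each control period).
- robot.snapshot(name): name is "scene" or "top"; returns a dict with "image" (420x560x3 uint8, red, green, blue), "depth" (420x560 float32, m along the optical axis (not along the pixel's ray), 0 where there is no reading), "fov_y" (degrees; the focal length in pixels is half the picture's height over the tangent of half this angle, whatever the lens; pixels are square), "cx", "cy" (the principal point, pixels), "origin" and "orientation" of the camera in the world. Camera axes: x right, y up, looking along -z (the intrinsics and any distortion apply to the point x, -y, -z); pixel columns grow to the right and rows downward; lengths in m; the calibration is good to about 2 mm. A picture is of the moment at which its call begins.
- robot.close_job(): hands the job in; it is judged then, once.
The state is a dict: "time": time; "joint_positions": joint angles; "qvel": joint speeds; "joint_torque": joint torques, N m; "tool_pos": TCP position; "ee_rot": TCP orientation; "wrist_force": force on the tool from outside, world axes, zero at the start; "wrist_torque": the same for the moment, N m; "width": finger opening in m; "finger_force": force on a finger pad.
Only numpy, scipy, OpenCV 4.12 (cv2) and the standard library are available. Lean on these libraries where they do the work, as an engineer would, in place of code of your own. Each camera call takes 0.05 s, during which the arm holds its last target. There are 200 camera calls.

## Task

A scribed line is wanted on the tin sheet in the tray. Keeping the straightedge flat on the sheet, slide it gently away from the robot until its red edge touches both orange marker pins at once, without shoving the pins (9 N is already too hard) or lifting it; then stand the wooden mortar cup upright on one bare end of the blade as a weight, so the edge stays against both pins, and let go. Leave the other things where they are.

Things in the scene. Friction and masses are not known exactly. Their poses are not given: they have to be found in the camera images.
- tray: shallow metal tray, 430 x 760 mm, on a low wooden crate, fixed; origin under its centre at table level, x away from the robot, y to the left. Its flat inner surface, with the thin tin sheet, lies 100 mm above the origin; the rim stands 16 mm above that surface
- straightedge: steel straightedge lying loose on the tray, about 0.45 kg, blade 60 mm wide (x), 300 long (y), 6 thick; origin at mid underside; red edge at x = +30 mm; y along the blade. Black upright handle bar on its middle, 12 mm thick (x), 80 long (y), top 42 mm above the underside; the blade is bare from 40 to 150 mm either side of the middle
- stop_a: marker stop to the robot's left: blue block 26 mm wide, 10 high, fixed, spanning x +18 to +42 mm; orange upright rigid pin, 10 mm diameter, 16 high, on its near (-x) side. Origin on the tray surface, at the pin axis's middle setting; axes as the tray's. The pin was set by eye and stands 12 mm short of to 12 mm beyond this origin along x: not measured, rigid to a light touch; over 9 N spoils the mark
- stop_b: marker stop to the robot's right: blue block 26 mm wide, 10 high, fixed, spanning x +18 to +42 mm; orange upright rigid pin, 10 mm diameter, 16 high, on its near (-x) side. Origin on the tray surface, at the pin axis's middle setting; axes as the tray's. The pin was set by eye and stands 12 mm short of to 12 mm beyond this origin along x: not measured, rigid to a light touch; over 9 N spoils the mark
- mortar: dark wooden mortar cup, 70 mm high, 52 mm in outer diameter (46 mm at its foot), open at the top, wall 6 mm, about 0.25 kg; origin at the centre of its underside, z up. It stands on the tray to the left or right of the sheet
- bowl: green plastic bowl, 120 mm wide, 50 mm high, a bystander; origin under its centre
- tub: red snap-top tub, 82 mm wide, 65 mm high, a bystander; origin under its centre
- plate: white enamel plate, 130 mm wide, 14 mm high, a bystander; origin under its centre
- ladle: stainless ladle lying along the tray's far rim, bowl 58 mm wide and 26 mm high, handle reaching 250 mm along its own -y; origin under its bowl; a bystander
- salt_pot: small blue salt pot with a steel cap, 32 mm wide, 45 mm high, at the tray's left end, a bystander; origin under its centre
Things that resemble listed ones, but are neither listed nor needed, are in the scene too. Of the things like the mortar, leave any that is white; of the rest the smaller one is meant.

How it is judged:
On the way:
1. the straightedge presses lightly (more than 0.3 N each) on both pins at once (contact force between straightedge and stop_a above 0.3 N and contact force between straightedge and stop_b above 0.3 N), for 0.2 s.
At the end, for the whole second after the job is handed in: The red edge lies against both pins (gap under 2 mm at each, both pins along the edge) and the mortar cup stands upright on the blade, beside the handle on either end (60 to 140 mm from the middle along the blade, within 12 mm of its centre line), both at rest (x of pin_a_c0 in the frame of straightedge between 0.0325 and 0.037 m and y of pin_a_c0 in the frame of straightedge between -0.15 and 0.15 m and x of pin_b_c0 in the frame of straightedge between 0.0325 and 0.037 m and y of pin_b_c0 in the frame of straightedge between -0.15 and 0.15 m and z of mortar in the frame of straightedge between 0.003 and 0.009 m and x of mortar in the frame of straightedge between -0.012 and 0.012 m and (y of mortar in the frame of straightedge between 0.06 and 0.14 m or y of mortar in the frame of straightedge between -0.14 and -0.06 m) and angle between mortar's own z axis and vertical below 0.1 rad and linear speed of each of straightedge, mortar below 0.02 m/s); the robot touches nothing.
It fails at once if a marker pin or its block is pushed with more than 9 N (contact force between anything else and stop_a above 9 N or contact force between anything else and stop_b above 9 N).
It fails at once if the straightedge is lifted more than 15 mm off the tray, or tipped up (z of straightedge in the frame of tray above 0.115 m or angle between straightedge's own z axis and vertical above 0.2 rad).
It fails at once if the mortar cup is tipped over (angle between mortar's own z axis and vertical above 0.6 rad).
It fails at once if a bystander is moved more than 30 mm (distance of any of bowl, tub, plate, ladle, salt_pot from where it was at the start of the episode above 0.03 m).
It also fails if it takes over 72 s, if anything falls off the work surface, if the arm or the gripper's body presses on something with over 40 N, if the wrist force passes 120 N, or if a joint passes its speed limit or range.

## Working session

There is one attempt and no reset: what is moved stays moved. The work goes in short steps, Python scripts to look and compute and a tool call to move; the robot and the scene stay as the last step left them, time stands still between calls to the robot, and variables do not carry over. Pictures are saved under pics/ and viewed, at most 10 in all, crops included, and the job is handed in when it is done.

Besides the shell and the picture viewer there is one more tool, called after ">>>" as name(argument=value, ...) on one line, values as JSON. move_arm: Moves the arm, as the interface text tells. Its arguments: {"type":"object","properties":{"deltas":{"type":"array","items":{"type":"number"}}},"required":["deltas"]}

```bash
mkdir -p pics; cat > h.py <<'E'
import numpy as np, cv2
from scipy.spatial.transform import Rotation as R
from bench import robot
def snap(n):
    s=robot.snapshot(n); np.savez(f'{n}.npz',**{k:np.asarray(v) for k,v in s.items()}); return s
def save(s,fn,crop=None,k=1):
    im=np.asarray(s['image'])[:,:,::-1]
    if crop: im=im[crop[1]:crop[3],crop[0]:crop[2]]
    cv2.imwrite('pics/'+fn,cv2.resize(im,None,fx=k,fy=k,interpolation=cv2.INTER_CUBIC))
def rot(o):
    o=np.asarray(o,float)
    return o if o.shape==(3,3) else (R.from_euler('xyz',o).as_matrix() if o.size==3 else R.from_quat(o).as_matrix())
def cloud(s):
    d=np.asarray(s['depth'],float); h,w=d.shape
    f=h/2/np.tan(np.radians(float(s['fov_y']))/2)
    v,u=np.mgrid[:h,:w]
    P=np.stack([(u-s['cx'])/f*d,-(v-s['cy'])/f*d,-d],-1)
    P=P@rot(s['orientation']).T+np.asarray(s['origin']); P[d==0]=np.nan
    return P
E
python3 - <<'E'
from h import *
for n in('scene','top'):
    s=snap(n); save(s,n+'1.png',k=1.4)
    print(n,{k:s[k] for k in s if k not in('image','depth')})
print(robot.get_obs())
E
```

```text
scene {'fov_y': 49.14295257577547, 'cx': 284.72520979182895, 'cy': 204.01747752053802, 'origin': array([ 1.26716662, -0.01054181,  0.78038944]), 'orientation': array([ 0.853116  , -0.0162309 ,  1.62653453])}
top {'fov_y': 52.70396550697662, 'cx': 280.79838819046114, 'cy': 209.77327925994808, 'origin': array([ 0.36078208, -0.0593028 ,  1.29738722]), 'orientation': array([ 0.09536184, -0.01279616, -1.5727153 ])}
{'time': 0.1, 'joint_positions': array([-1.39411137e+00,  8.78990093e-02,  1.37208286e+00, -2.67673903e-06,
        1.68358424e+00, -1.03103547e-01]), 'qvel': array([ 0.0002308 , -0.00174529, -0.00449126,  0.00086686,  0.00018091,
        0.00066404]), 'joint_torque': array([ 1.82692365e-03, -3.41252768e+01, -3.03301120e+01,  7.20397267e-02,
        3.04467638e-02, -1.01123542e-04]), 'tool_pos': array([ 0.15179125, -0.52813673,  0.2044217 ]), 'ee_rot': array([-3.13962941e+00, -2.00463357e-04,  2.79788006e-01]), 'wrist_force': array([-0.39153578, -0.23807665,  0.20322889]), 'wrist_torque': array([-0.00041592, -0.03863703, -0.00623077]), 'finger_force': 0.0, 'width': 0.09391688502178983}
```

View pics/scene1.png

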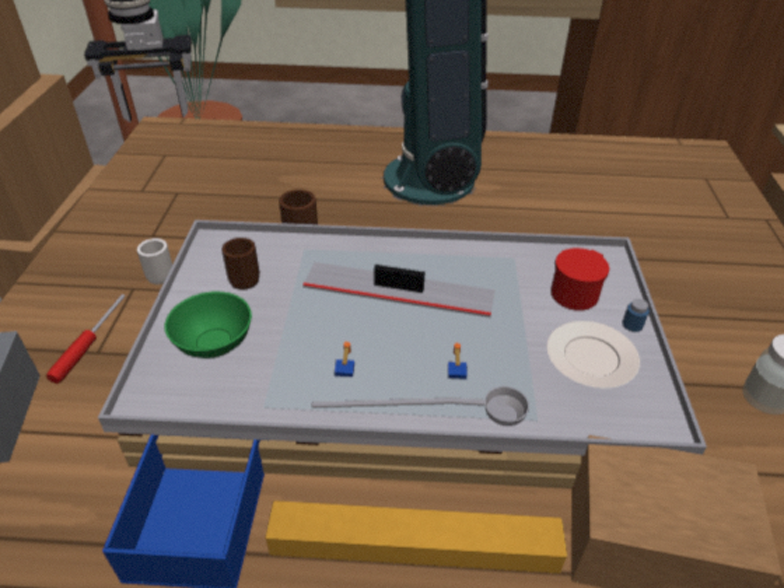

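View pics/top1.png

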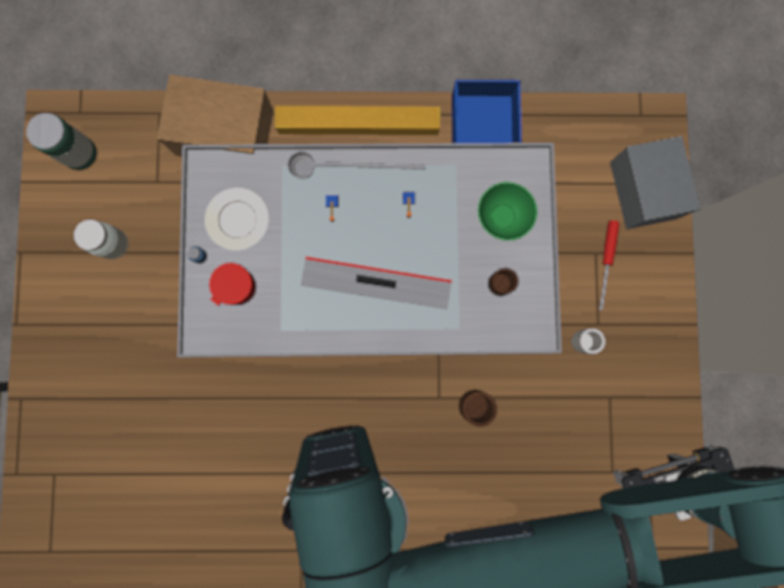

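The top picture shows red on the left (+y) and the bowl on the right. Things that could be taken for the mortar (pixels in top1.png):
- dark cup on the tray at (503,282)
- dark cup on the table at (478,407)
- white cup at (590,341), excluded because it is white

The straightedge is centred near (376,281), tilted about 8°. The pins are near (332,218) and (408,214). Next I'll measure, and crop the cups to check the choice.

```bash
python3 - <<'E'
from h import *
for n in('scene','top'):
    s=dict(np.load(n+'.npz')); P=cloud(s); im=s['image']; hsv=cv2.cvtColor(im,cv2.COLOR_RGB2HSV)
    H,S,V=[hsv[...,i].astype(int) for i in range(3)]
    reg=(P[...,2]>.08)&(P[...,2]<.25)&(P[...,0]>.2)&(P[...,0]<.9)&(abs(P[...,1])<.5)
    def blobs(m,name,mn=4):
        k,l,st,c=cv2.connectedComponentsWithStats(m.astype(np.uint8))
        for i in range(1,k):
            if st[i,4]>=mn:
                q=P[l==i]; q=q[~np.isnan(q[:,0])]
                if len(q): print(n,name,c[i].round(1),st[i,4],'lo',np.percentile(q,2,axis=0).round(4),'hi',np.percentile(q,98,axis=0).round(4),'mean',q.mean(0).round(4))
    blobs(reg&(H>5)&(H<18)&(S>170)&(V>120),'orange')
    blobs(reg&(H>108)&(H<125)&(S>180)&(V>80),'blue',15)
    red=((H<5)|(H>175))&(S>120)&(V>90)&reg&(P[...,2]<.112)
    blobs(red,'red',40)
    blobs((V<45)&reg,'black',30)
    brown=((H<20)|(H>170))&(V<110)&(S>90)&(P[...,0]>.15)&(P[...,0]<.8)&(P[...,2]>.01)&(P[...,1]<0)
    blobs(brown,'brown',60)
    sheet=(S>8)&(H>85)&(H<105)&(V>130)&reg&(P[...,2]<.12)
    print(n,'sheet',np.nanmedian(P[sheet],0), np.nanpercentile(P[sheet],[2,98],axis=0)); 
s=dict(np.load('scene.npz')); save(s,'cups.png',(80,120,260,230),4)
E
```

```text
scene orange [247.5 246. ] 8 lo [ 0.6354 -0.1119  0.1147] hi [ 0.6426 -0.1061  0.1176] mean [ 0.6392 -0.1089  0.1164]
scene orange [326.1 246.9] 8 lo [0.6269 0.045  0.1143] hi [0.6325 0.0491 0.1179] mean [0.6299 0.0473 0.1158]
scene blue [245.7 263. ] 81 lo [ 0.6661 -0.1184  0.1076] hi [ 0.6874 -0.0982  0.1117] mean [ 0.6781 -0.108   0.1097]
scene blue [326.1 264.1] 86 lo [0.6583 0.0373 0.1068] hi [0.6787 0.057  0.1114] mean [0.6698 0.0473 0.1095]
scene blue [169.5 360.5] 17 lo [ 0.8655 -0.2143  0.08  ] hi [ 0.8835 -0.2108  0.0826] mean [ 0.8746 -0.2125  0.0809]
scene red [283.6 213.2] 245 lo [ 0.5022 -0.1873  0.1035] hi [0.5487 0.0939 0.1083] mean [ 0.5257 -0.0444  0.106 ]
scene black [317.3 115.5] 1463 lo [ 0.2011 -0.0284  0.1078] hi [0.2215 0.0809 0.2448] mean [0.2131 0.0255 0.1695]
scene black [209.4 140.1] 30 lo [ 0.2153 -0.2767  0.0803] hi [ 0.2372 -0.2512  0.0915] mean [ 0.2221 -0.2631  0.0852]
scene black [168.1 194.2] 122 lo [ 0.5163 -0.3065  0.1091] hi [ 0.524  -0.2837  0.1667] mean [ 0.5207 -0.2941  0.1399]
scene black [284.8 198.7] 472 lo [ 0.4947 -0.0795  0.1112] hi [ 0.
[... 1249 characters left out ...]

top red [269.5 192.2] 112 lo [ 0.5025 -0.1796  0.1022] hi [0.548  0.0943 0.1104] mean [ 0.5248 -0.0428  0.1057]
top black [268.  200.8] 64 lo [ 0.4899 -0.0722  0.1346] hi [ 0.5041 -0.0063  0.1462] mean [ 0.4961 -0.0391  0.141 ]
top black [244.5 307.7] 115 lo [ 0.2066 -0.0192  0.1646] hi [0.219  0.0703 0.246 ] mean [0.215  0.0197 0.1931]
top brown [359.1 201. ] 251 lo [ 0.4727 -0.3085  0.1079] hi [ 0.5154 -0.2631  0.1714] mean [ 0.4959 -0.2906  0.1378]
top brown [340.6 290.8] 574 lo [ 0.2139 -0.2771  0.0122] hi [ 0.2787 -0.2122  0.0978] mean [ 0.244  -0.248   0.0564]
top sheet [ 0.5920442  -0.02388084  0.09980886] [[ 0.40943097 -0.1998202   0.09498145]
 [ 0.73340362  0.14756049  0.1045629 ]]
```

View pics/cups.png

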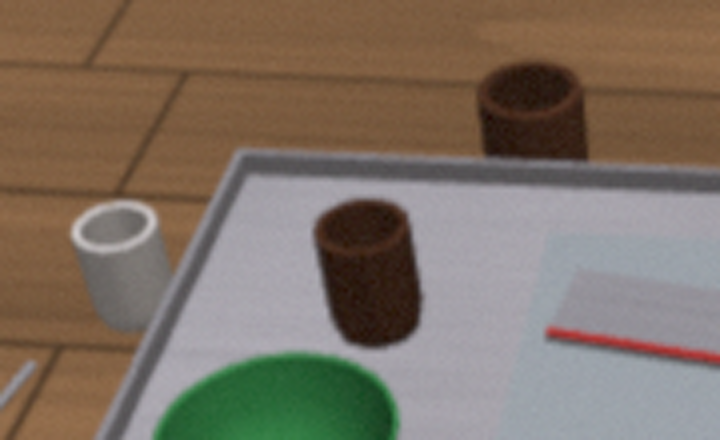

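The crop shows the on-tray cup (crop 368,270), 50 mm wide and 70 mm high, clearly smaller than the dark table cup (crop 532,110), about 65 mm wide and 97 mm high. The white cup is excluded, so the on-tray cup at world (0.497,-0.288) is the mortar.

Plan: push the blade's rear edge with closed fingertips just above the sheet, so it aligns itself against both pins.

```bash
cat >> h.py <<'E'
def d(xyz,yaw):
    o=robot.get_obs(); p=np.array(o['tool_pos']); A=rot(o['ee_rot']); B=R.from_euler('xyz',[np.pi,0,yaw]).as_matrix()
    print('turn',R.from_matrix(A.T@B).as_rotvec().round(4),'shift cm',(A.T@(np.array(xyz)-p)*100).round(2),'now',p.round(4),o['ee_rot'].round(3),'F',o['wrist_force'].round(2))
E
python3 -c "
from h import *
d([.425,-.038,.2],.058)"
```

```text
turn [-0.002   0.      0.2218] shift cm [ 39.79 -39.56   0.53] now [ 0.1518 -0.5281  0.2044] [-3.14 -0.    0.28] F [-0.39 -0.24  0.2 ]
```

>>> move_arm(deltas=[0,0,0.05,3,-3,0,1,0,0,0.1,6,-6,0,1,0,0,0.15,9,-9,0,1,0,0,0.2,12.5,-12.5,0,1,0,0,0.22,16,-16,0,1,0,0,0.22,19.5,-19.5,0,1,0,0,0.22,22.5,-22.5,0,1,0,0,0.22,24,-24,0,1])

```text
time: 0.9
tool_pos: [0.3171, -0.2287, 0.2053]
ee_rot: [-3.141, -0.001, 0.063]
wrist_force: [0.7, -0.6, -0.1]
width: 0.0334
finger_force: 0.0
```

```bash
python3 -c "
from h import *
d([.425,-.038,.2],.058)"
```

```text
turn [-0.0008 -0.0005  0.005 ] shift cm [ 11.97 -18.36   0.55] now [ 0.3171 -0.2287  0.2053] [-3.141e+00 -1.000e-03  6.300e-02] F [ 0.72 -0.56 -0.13]
```

>>> move_arm(deltas=[0,0,0,2.5,-4,0,1,0,0,0,5,-8,0,1,0,0,0,7.5,-12,0,1,0,0,0,10,-16,0,1,0,0,0,11.5,-18,0,1,0,0,0,11.5,-18,3,1,0,0,0,11.5,-18,6,1,0,0,0,11.5,-18,7,1])

```text
time: 1.7
tool_pos: [0.4181, -0.0442, 0.1318]
ee_rot: [-3.14, 0.007, 0.061]
wrist_force: [0.2, -0.4, -0.1]
width: 0.0008
finger_force: 0.0
```

```bash
python3 -c "
from h import *
s=snap('scene');save(s,'s2.png',(190,120,390,290),4)
d([.430,-.038,.104],.058)"
```

```text
turn [-0.0021  0.0071  0.0022] shift cm [ 1.27 -0.56  2.75] now [ 0.4179 -0.0444  0.1315] [-3.14   0.007  0.06 ] F [-1.57 -0.46 -0.36]
```

View pics/s2.png

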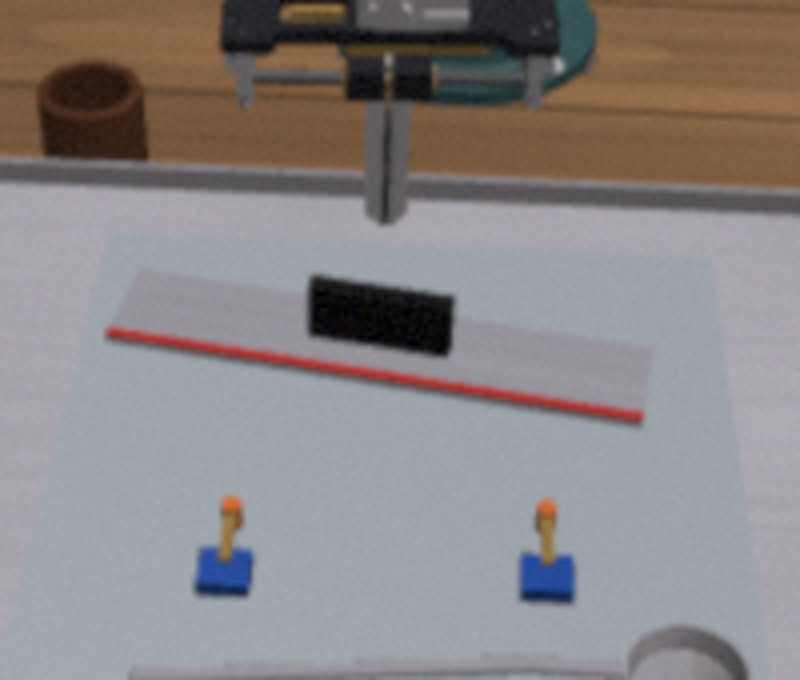

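Fingers are closed at crop (385,215), behind the rear edge and clear of the handle (380,315). The pins are at (232,505) and (546,510). Next, descend.

>>> move_arm(deltas=[0,0.004,0,0.5,-0.3,0.8,1,0,0.006,0,1.1,-0.6,1.6,1,0,0.006,0,1.1,-0.6,2.2,1,0,0.006,0,1.1,-0.6,2.4,1,0,0.006,0,1.1,-0.6,2.6,1,0,0.006,0,1.1,-0.6,2.65,1,0,0.006,0,1.1,-0.6,2.65,1])

```text
time: 2.45
tool_pos: [0.431, -0.0386, 0.1092]
ee_rot: [3.141, -0.006, 0.06]
wrist_force: [1.2, -0.3, -0.2]
width: 0.0005
finger_force: 0.0
```

```bash
python3 -c "
from h import *
d([.445,-.038,.1035],.058)"
```

```text
turn [ 0.0003 -0.0064  0.0016] shift cm [1.39 0.02 0.58] now [ 0.431  -0.0386  0.1092] [ 3.141 -0.006  0.06 ] F [ 1.21 -0.33 -0.23]
```

>>> move_arm(deltas=[0,-0.006,0,0.3,0,0.3,1,0,-0.006,0,0.6,0,0.5,1,0,-0.006,0,0.9,0,0.6,1,0,-0.006,0,1.2,0,0.6,1,0,-0.006,0,1.4,0,0.6,1,0,-0.006,0,1.4,0,0.6,1,0,-0.006,0,1.4,0,0.6,1])

```text
time: 3.15
tool_pos: [0.445, -0.0376, 0.1031]
ee_rot: [3.141, 0.0, 0.06]
wrist_force: [-0.2, 0.4, 0.3]
width: 0.0003
finger_force: 0.0
```

>>> move_arm(deltas=[0,0,0,0.8,0.05,0,1,0,0,0,1.6,0.1,0,1,0,0,0,2.5,0.15,0,1,0,0,0,3.5,0.2,0,1,0,0,0,4.5,0.27,0,1,0,0,0,5.5,0.33,0,1,0,0,0,6.2,0.4,0,1,0,0,0,6.4,0.4,0,1])

```text
time: 3.95
tool_pos: [0.5098, -0.0379, 0.1029]
ee_rot: [3.141, 0.0, 0.06]
wrist_force: [-4.1, -0.6, 1.7]
width: 0.0008
finger_force: 2.1
```

```bash
cat >> h.py <<'E'
def edge():
    "red edge line and pin gaps, from the scene camera"
    s=snap('scene'); P=cloud(s); hsv=cv2.cvtColor(s['image'],cv2.COLOR_RGB2HSV); H,S,V=[hsv[...,i].astype(int) for i in range(3)]
    m=((H<5)|(H>175))&(S>120)&(V>90)&(abs(P[...,2]-.105)<.008)&(P[...,0]>.4)&(P[...,0]<.66)&(P[...,1]<.14)
    q=P[m]; k=np.polyfit(q[:,1],q[:,0],1)
    q=q[abs(q[:,0]-np.polyval(k,q[:,1]))<.006]; k=np.polyfit(q[:,1],q[:,0],1)
    n=np.hypot(1,k[0])
    print('edge yaw',-np.arctan(k[0]).round(4),'y range',np.percentile(q[:,1],[1,99]).round(3),'gapA~',((.626-np.polyval(k,.047))/n-.005).round(4),'gapB~',((.635-np.polyval(k,-.109))/n-.005).round(4))
    return s
E
python3 -c "
from h import *
edge()
d([.5,-.038,.1035],.058)"
```

```text
edge yaw -0.1697 y range [-0.192  0.095] gapA~ 0.0285 gapB~ 0.0638
turn [ 0.0002 -0.0002  0.0019] shift cm [-0.98 -0.05 -0.06] now [ 0.5098 -0.0379  0.103 ] [ 3.141 -0.     0.06 ] F [-0.99  0.51  1.32]
```

>>> move_arm(deltas=[0,0,0,0.5,0.07,-0.05,1,0,0,0,1.0,0.14,-0.05,1,0,0,0,1.5,0.2,-0.05,1,0,0,0,2.0,0.27,-0.05,1,0,0,0,2.4,0.33,-0.05,1,0,0,0,2.6,0.4,-0.05,1,0,0,0,2.8,0.45,-0.05,1,0,0,0,2.9,0.5,-0.05,1])

```text
time: 4.8
tool_pos: [0.5385, -0.041, 0.1035]
ee_rot: [-3.141, 0.0, 0.06]
wrist_force: [-1.7, 0.8, -0.8]
width: 0.0003
finger_force: 0.9
```

```bash
python3 -c "
from h import *
edge()
d([.5,-.038,.1035],.058)"
```

```text
edge yaw -0.1633 y range [-0.193  0.092] gapA~ 0.0004 gapB~ 0.0346
turn [-0.0001 -0.0002  0.0017] shift cm [-3.83 -0.53  0.  ] now [ 0.5386 -0.041   0.1035] [-3.141 -0.     0.06 ] F [-1.61  0.61  0.14]
```

>>> move_arm(deltas=[0,0,0,0.15,0.02,0,1,0,0,0,0.3,0.03,0,1,0,0,0,0.45,0.05,0,1,0,0,0,0.6,0.06,0,1,0,0,0,0.75,0.07,0,1,0,0,0,0.9,0.08,0,1,0,0,0,1.0,0.08,0,1])

```text
time: 5.55
tool_pos: [0.5485, -0.0414, 0.1035]
ee_rot: [3.141, 0.0, 0.06]
wrist_force: [-3.3, -1.4, -0.3]
width: 0.0007
finger_force: 1.7
```

```bash
python3 -c "
from h import *
edge()
d([.5,-.038,.1035],.058)"
```

```text
edge yaw -0.0662 y range [-0.191  0.1  ] gapA~ 0.0 gapB~ 0.0193
turn [ 0.0004 -0.0003  0.0017] shift cm [-4.84 -0.63 -0.  ] now [ 0.5487 -0.0414  0.1035] [ 3.141 -0.     0.06 ] F [-3.96 -2.02 -0.9 ]
```

>>> move_arm(deltas=[0,0,0,0.15,0.01,0,1,0,0,0,0.3,0.02,0,1,0,0,0,0.45,0.03,0,1,0,0,0,0.6,0.04,0,1,0,0,0,0.7,0.04,0,1,0,0,0,0.75,0.04,0,1])

```text
time: 6.2
tool_pos: [0.556, -0.0413, 0.1035]
ee_rot: [3.141, 0.0, 0.06]
wrist_force: [-4.0, -2.0, -1.3]
width: 0.0006
finger_force: 1.8
```

```bash
python3 -c "
from h import *
edge()
d([.5,-.038,.1035],.058)"
```

```text
edge yaw 0.0149 y range [-0.186  0.104] gapA~ 0.0003 gapB~ 0.0069
turn [ 0.0002 -0.0001  0.0018] shift cm [-5.57 -0.66  0.  ] now [ 0.556  -0.0413  0.1035] [ 3.141 -0.     0.06 ] F [-2.81 -2.17 -1.14]
```

>>> move_arm(deltas=[0,0,0,0.07,0,0,1,0,0,0,0.14,0,0,1,0,0,0,0.2,0,0,1,0,0,0,0.25,0,0,1])

```text
time: 6.65
tool_pos: [0.5584, -0.0411, 0.1035]
ee_rot: [3.141, 0.0, 0.06]
wrist_force: [-2.9, -2.3, -0.5]
width: 0.0002
finger_force: 1.8
```

>>> move_arm(deltas=[0,0,0,0.03,0,0,1,0,0,0,0.05,0,0,1])

```text
time: 6.85
tool_pos: [0.5588, -0.0411, 0.1035]
ee_rot: [3.141, 0.0, 0.06]
wrist_force: [-3.6, -2.2, -1.6]
width: 0.0004
finger_force: 1.9
```

```bash
python3 -c "
from h import *
edge()
d([.5,-.038,.1035],.058)"
```

```text
edge yaw 0.0467 y range [-0.184  0.106] gapA~ -0.0 gapB~ 0.0017
turn [0.0002 0.0001 0.0018] shift cm [-5.85 -0.66  0.  ] now [ 0.5588 -0.0411  0.1035] [3.141 0.    0.06 ] F [-3.56 -1.28 -1.69]
```

>>> move_arm(deltas=[0,0,0,0.02,0,0,1,0,0,0,0.04,0,0,1])

```text
time: 7.1
tool_pos: [0.5593, -0.0411, 0.1035]
ee_rot: [3.141, -0.0, 0.06]
wrist_force: [-4.3, -2.9, 0.1]
width: 0.0006
finger_force: 1.9
```

>>> move_arm(deltas=[0,0,0,0.02,0,0,1,0,0,0,0.03,0,0,1])

```text
time: 7.3
tool_pos: [0.5596, -0.041, 0.1036]
ee_rot: [3.141, 0.0, 0.06]
wrist_force: [-4.1, -2.6, -0.1]
width: 0.0005
finger_force: 1.9
```

>>> move_arm(deltas=[0,0,0,0.02,0,0,1,0,0,0,0.02,0,0,1])

```text
time: 7.5
tool_pos: [0.5597, -0.041, 0.1035]
ee_rot: [3.141, 0.0, 0.06]
wrist_force: [-4.2, -3.1, -0.8]
width: 0.0009
finger_force: 2.1
```

```bash
python3 -c "
from h import *
edge()
d([.5,-.038,.1035],.058)"
```

```text
edge yaw 0.0516 y range [-0.184  0.107] gapA~ -0.0004 gapB~ 0.0005
turn [0.0001 0.0002 0.0018] shift cm [-5.94 -0.66  0.  ] now [ 0.5597 -0.041   0.1035] [3.141 0.    0.06 ] F [-3.78 -2.74  0.02]
```

>>> move_arm(deltas=[0,0,0,0.02,0,0,1,0,0,0,0.02,0,0,1])

```text
time: 7.75
tool_pos: [0.5597, -0.041, 0.1035]
ee_rot: [3.141, 0.001, 0.06]
wrist_force: [-5.7, -1.5, -0.1]
width: 0.0002
finger_force: 2.3
```

>>> move_arm(deltas=[0,0,0,0.02,0,0,1,0,0,0,0.02,0,0,1])

```text
time: 7.95
tool_pos: [0.5597, -0.041, 0.1035]
ee_rot: [3.141, 0.001, 0.06]
wrist_force: [-5.2, -2.4, -0.2]
width: 0.0003
finger_force: 2.5
```

>>> move_arm(deltas=[0,0,0,0.03,0,0,1,0,0,0,0.05,0,0,1,0,0,0,0.05,0,0,1])

```text
time: 8.25
tool_pos: [0.5598, -0.041, 0.1035]
ee_rot: [3.141, 0.002, 0.06]
wrist_force: [-5.5, -1.8, 0.5]
width: 0.0008
finger_force: 3.1
```

>>> move_arm(deltas=[0,0,0,0.03,0,0,1,0,0,0,0.04,0,0,1,0,0,0,0.04,0,0,1,0,0,0,0.04,0,0,1])

```text
time: 8.65
tool_pos: [0.5598, -0.041, 0.1035]
ee_rot: [3.142, 0.003, 0.06]
wrist_force: [-7.1, -2.3, 0.4]
width: 0.0002
finger_force: 3.5
```

>>> move_arm(deltas=[0,0,0,0.03,0,0,1,0,0,0,0.04,0,0,1,0,0,0,0.04,0,0,1,0,0,0,0.04,0,0,1,0,0,0,0.04,0,0,1])

```text
time: 9.15
tool_pos: [0.5599, -0.041, 0.1035]
ee_rot: [3.142, 0.004, 0.06]
wrist_force: [-8.5, -3.0, 1.4]
width: 0.0005
finger_force: 3.9
```

```bash
python3 -c "
from h import *
edge()
d([.5,-.038,.1035],.058)"
```

```text
edge yaw 0.0539 y range [-0.184  0.107] gapA~ -0.0002 gapB~ 0.0004
turn [0.0001 0.0037 0.0017] shift cm [-5.96 -0.66  0.02] now [ 0.5599 -0.041   0.1034] [3.142 0.004 0.06 ] F [-7.85 -3.09  1.17]
```

>>> move_arm(deltas=[0,0,0,-0.3,0,0,1,0,0,0,-1.5,0,0,1,0,0,0,-4,0,0,1,0,0,0,-5,0,-3,1,0,0,0,-5,0,-7,1,0,0,0,-5,3,-11,0,0,0,0,-5,7,-12,-1,0,0,0,-5,11,-12,-1])

```text
time: 10.0
tool_pos: [0.5205, -0.1545, 0.2286]
ee_rot: [3.138, -0.011, 0.062]
wrist_force: [1.1, 0.2, -0.5]
width: 0.0211
finger_force: 0.0
```

```bash
python3 - <<'E'
from h import *
edge()
s=snap('top')
for n in('scene','top'):
    s=dict(np.load(n+'.npz')); P=cloud(s); q=P[(abs(P[...,0]-.497)<.05)&(abs(P[...,1]+.288)<.045)&(P[...,2]>.160)&(P[...,2]<.185)]
    print(n,len(q),cv2.minEnclosingCircle(q[:,:2].astype(np.float32)),np.percentile(q,[1,50,99],axis=0).round(4))
d([.497,-.288,.21],.05)
E
```

```text
edge yaw 0.0524 y range [-0.183  0.106] gapA~ -0.0003 gapB~ 0.0005
scene 254 ((0.4973946809768677, -0.292242169380188), 0.027516918256878853) [[ 0.4722 -0.3153  0.1601]
 [ 0.501  -0.2911  0.1676]
 [ 0.523  -0.267   0.1718]]
top 114 ((0.4944020211696625, -0.2878945767879486), 0.02610386162996292) [[ 0.4707 -0.3114  0.1605]
 [ 0.4895 -0.2932  0.1682]
 [ 0.5193 -0.2633  0.1733]]
turn [ 0.0026 -0.0046  0.0051] shift cm [-2.92 12.92  1.51] now [ 0.519  -0.1574  0.2249] [ 3.139 -0.005  0.055] F [-0.79  0.13 -0.81]
```

>>> move_arm(deltas=[0,0,0,-1,4,0,-1,0,0,0,-2,8,0,-1,0,0,0,-3,11,0,-1,0,0,0,-3,13,0,-1,0,0,0,-3,13.1,0,-1,0,0,0,-3,13.1,0,-1])

```text
time: 10.7
tool_pos: [0.4966, -0.2852, 0.2235]
ee_rot: [-3.14, -0.001, 0.06]
wrist_force: [-0.5, 0.4, 0.4]
width: 0.077
finger_force: 0.0
```

```bash
python3 -c "
from h import *
d([.496,-.290,.121],.053)"
```

```text
turn [-0.0011 -0.0009  0.0074] shift cm [-0.1   0.48 10.25] now [ 0.4966 -0.2852  0.2235] [-3.14e+00 -1.00e-03  6.00e-02] F [-0.47  0.42  0.44]
```

>>> move_arm(deltas=[0,0,0.007,-0.1,0.5,0,-1,0,0,0.007,-0.1,0.5,0,-1,0,0,0.007,-0.1,0.5,0,-1,0,0,0.007,-0.1,0.5,3,-1,0,0,0.007,-0.1,0.5,6,-1,0,0,0.007,-0.1,0.5,9,-1,0,0,0.007,-0.1,0.5,10,-1,0,0,0.007,-0.1,0.5,10.2,-1])

```text
time: 11.5
tool_pos: [0.4947, -0.2903, 0.1201]
ee_rot: [-3.14, 0.002, 0.053]
wrist_force: [1.0, 0.5, -0.0]
width: 0.094
finger_force: 0.0
```

>>> move_arm(deltas=[0,0,0,0,0,0,-1,0,0,0,0,0,0,0,0,0,0,0,0,0,0.2,0,0,0,0,0,0,1,0,0,0,0,0,0,1,0,0,0,0,0,0,1,0,0,0,0,0,0,1,0,0,0,0,0,0,1])

```text
time: 12.3
tool_pos: [0.4953, -0.2914, 0.1216]
ee_rot: [3.141, -0.0, 0.053]
wrist_force: [-0.7, -1.4, 0.3]
width: 0.05
finger_force: 30.0
```

>>> move_arm(deltas=[0,0,0,0,0,-1,1,0,0,0,0,0,-4,1,0,0,0,0,0,-6,1,0,0,0,3,-3.5,-7,1,0,0,0,6,-7,-7,1,0,0,0,8.5,-11,-7,1,0,0,0,10,-13,-7,1,0,0,0,10,-13,-7,1])

```text
time: 13.1
tool_pos: [0.5896, -0.1526, 0.1912]
ee_rot: [-3.14, 0.0, 0.058]
wrist_force: [0.3, -0.6, -1.9]
width: 0.0502
finger_force: 30.1
```

```bash
python3 - <<'E'
from h import *
s=edge(); d([.603,-.151,.14],.053)
save(s,'s3.png',(130,90,400,290),2.9)
P=cloud(s); hsv=cv2.cvtColor(s['image'],cv2.COLOR_RGB2HSV)
m=(hsv[...,2]<45)&(P[...,2]>.138)&(P[...,2]<.15)&(abs(P[...,0]-.6)<.04)&(abs(P[...,1]+.04)<.05)
q=P[m]; print('handle top',len(q),np.percentile(q,[2,50,98],axis=0).round(4))
E
```

```text
edge yaw 0.0534 y range [-0.183  0.106] gapA~ -0.0 gapB~ 0.0006
turn [-0.0001  0.0012  0.0029] shift cm [ 1.46 -0.29  5.12] now [ 0.5886 -0.1547  0.1912] [-3.142e+00  1.000e-03  5.600e-02] F [-0.2  -0.76 -2.35]
handle top 167 [[ 0.595  -0.0764  0.1385]
 [ 0.6019 -0.0386  0.1415]
 [ 0.6082 -0.0034  0.1438]]
```

View pics/s3.png

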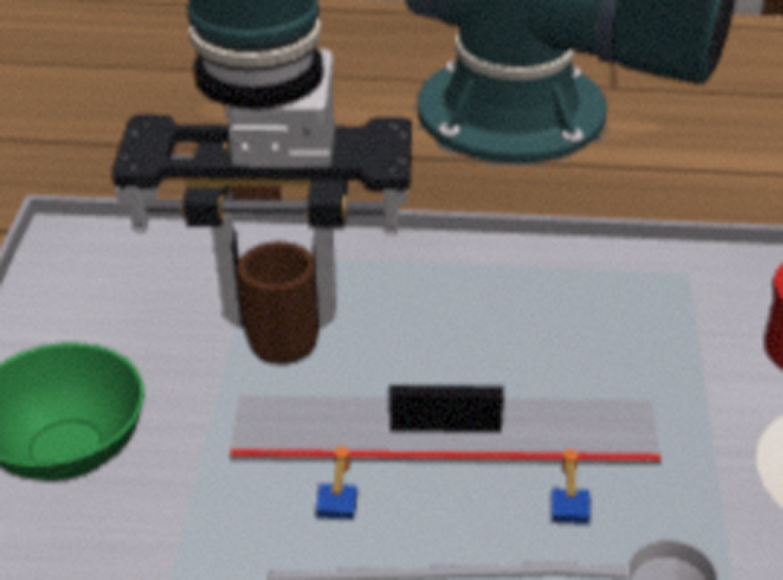

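The cup is held upright at crop (278,300). The red edge lies on both pins at (342,453) and (570,456), and the right bare end is clear. Lowering.

>>> move_arm(deltas=[0,0,0,0.8,-0.2,0,1,0,0,0,1.4,-0.3,0,1,0,0,0,1.4,-0.3,1.5,1,0,0,0,1.4,-0.3,3,1,0,0,0,1.4,-0.3,4.5,1,0,0,0,1.4,-0.3,5.3,1,0,0,0,1.4,-0.3,5.6,1,0,0,0,1.4,-0.3,5.6,1])

```text
time: 13.95
tool_pos: [0.6017, -0.1524, 0.1347]
ee_rot: [-3.141, 0.001, 0.053]
wrist_force: [-0.6, 0.1, -2.5]
width: 0.0505
finger_force: 30.1
```

>>> move_arm(deltas=[0,0,0,0,0,0.2,1,0,0,0,0,0,0.4,1,0,0,0,0,0,0.5,1,0,0,0,0,0,0.55,1,0,0,0,0,0,0.6,1,0,0,0,0,0,0.6,1])

```text
time: 14.55
tool_pos: [0.6021, -0.1524, 0.1296]
ee_rot: [3.141, -0.0, 0.053]
wrist_force: [0.9, -0.2, -2.2]
width: 0.05
finger_force: 30.1
```

>>> move_arm(deltas=[0,0,0,0,0,0.05,1,0,0,0,0,0,0.07,1,0,0,0,0,0,0.07,1])

```text
time: 14.85
tool_pos: [0.6021, -0.1525, 0.1288]
ee_rot: [3.142, 0.0, 0.053]
wrist_force: [0.3, 0.7, -3.2]
width: 0.0498
finger_force: 30.1
```

>>> move_arm(deltas=[0,0,0,0,0,0.05,1,0,0,0,0,0,0.07,1,0,0,0,0,0,0.07,1])

```text
time: 15.15
tool_pos: [0.6021, -0.1525, 0.1281]
ee_rot: [3.142, 0.0, 0.053]
wrist_force: [0.4, -0.2, -1.9]
width: 0.0505
finger_force: 30.1
```

>>> move_arm(deltas=[0,0,0,0,0,0.04,1,0,0,0,0,0,0.05,1,0,0,0,0,0,0.05,1])

```text
time: 15.45
tool_pos: [0.6021, -0.1525, 0.1277]
ee_rot: [3.142, 0.0, 0.053]
wrist_force: [0.3, 0.3, -1.5]
width: 0.0505
finger_force: 30.1
```

>>> move_arm(deltas=[0,0,0,0,0,0.03,1,0,0,0,0,0,0.05,1,0,0,0,0,0,0.05,1])

```text
time: 15.75
tool_pos: [0.6022, -0.1525, 0.1277]
ee_rot: [3.141, -0.0, 0.053]
wrist_force: [-1.1, 0.4, 0.9]
width: 0.0501
finger_force: 30.1
```

>>> move_arm(deltas=[0,0,0,0,0,0.03,1,0,0,0,0,0,0.05,1,0,0,0,0,0,0.05,1])

```text
time: 16.05
tool_pos: [0.6023, -0.1525, 0.1276]
ee_rot: [3.141, -0.001, 0.053]
wrist_force: [-2.2, 0.1, 4.0]
width: 0.05
finger_force: 30.0
```

Seated. Back off the pressure slightly, open gradually, then rise.

>>> move_arm(deltas=[0,0,0,0,0,-0.05,1,0,0,0,0,0,-0.06,0.2,0,0,0,0,0,-0.06,-0.2,0,0,0,0,0,-0.06,-0.5,0,0,0,0,0,-0.06,-0.8,0,0,0,0,0,-0.06,-1,0,0,0,0,0,-0.06,-1,0,0,0,0,0,-0.06,-1])

```text
time: 16.85
tool_pos: [0.6021, -0.1525, 0.1271]
ee_rot: [3.142, 0.0, 0.053]
wrist_force: [0.5, -0.6, 1.0]
width: 0.0922
finger_force: 0.0
```

>>> move_arm(deltas=[0,0,0,0,0,-1,-1,0,0,0,0,0,-4,-1,0,0,0,0,0,-8,-1,0,0,0,0,0,-11,-1,0,0,0,-4,0,-11,-1,0,0,0,-8,0,-11,-1,0,0,0,-12,0,-11,-1,0,0,0,-15,0,-11,-1])

```text
time: 17.65
tool_pos: [0.4506, -0.1604, 0.2385]
ee_rot: [3.14, -0.001, 0.053]
wrist_force: [-0.5, 0.4, 1.0]
width: 0.0941
finger_force: 0.0
```

```bash
python3 - <<'E'
from h import *
s=edge(); save(s,'s4.png',(130,90,400,290),2.9); snap('top')
for n in('scene','top'):
    s=dict(np.load(n+'.npz')); P=cloud(s); q=P[(abs(P[...,0]-.602)<.05)&(abs(P[...,1]+.152)<.045)&(P[...,2]>.168)&(P[...,2]<.188)]
    c=np.array(cv2.minEnclosingCircle(q[:,:2].astype(np.float32))[0])
    a=.0535; print(n,c,np.percentile(q[:,2],[50,99]),'local',R.from_euler('z',-a).as_matrix()[:2,:2]@(c-[.597,-.040]))
E
```

```text
edge yaw 0.0529 y range [-0.184  0.106] gapA~ -0.0001 gapB~ 0.0006
scene [ 0.60354596 -0.15293075] [0.17455726 0.17778751] local [ 0.00049768 -0.11311921]
top [ 0.60280722 -0.14913809] [0.17448279 0.18012803] local [-3.71880651e-05 -1.09292478e-01]
```

View pics/s4.png

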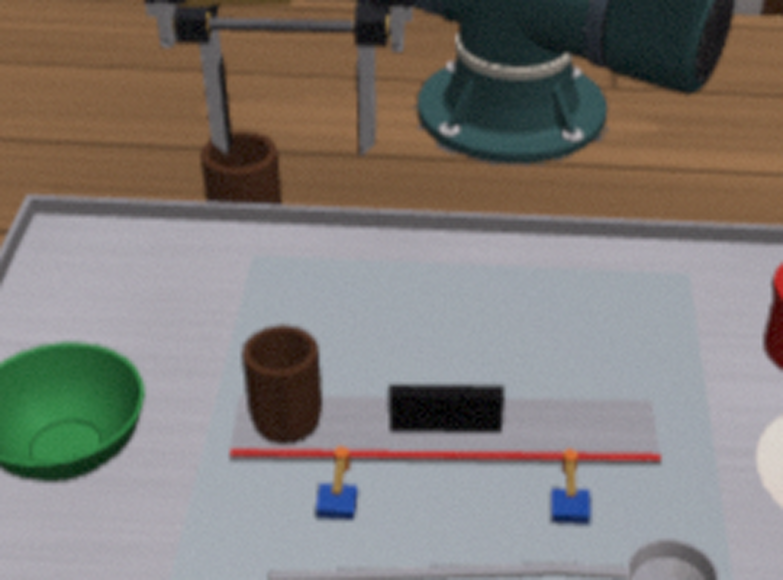

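The cup stands upright at crop (282,385), about -0.11 m along the blade and on its centre line. The red edge still lies on both pins, and the gaps match the pressed state to within 0.3 mm. Handing in.

```bash
python3 -c "
from bench import robot
print(robot.close_job())"
```

```text
the job is handed in; nothing more can be done
None
```

The job is handed in, with no verdict returned: the red edge lies against both pins (gaps within about 1 mm by camera), the mortar cup stands upright about 110 mm right of the blade's middle, and the total push peaked near 8.5 N across both pins together.

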